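# Change the potter's wheel into third gear

### The arm

A 6-joint arm with a two-finger parallel gripper is mounted at the origin on the work surface. World frame = base frame: x ahead of the robot, y to its left, z up, the work surface at z = 0. Lengths are in m, angles in rad, forces in N, time in s.
With the tool pointing down it reaches from about 0.325 to 0.75 m from the base axis. Payload 7.6 kg.
Tool frame: the origin (TCP) lies between the finger pads; the fingertips stand 11 mm ahead of it and the grasp point (between the pads) lies 8 mm behind it; x points along the fingers, z is the direction in which the jaws open and shut, and the axes are right-handed (so a half turn about x gives the same grasp; the last joint's range is limited). The gripper opens to 85 mm and grips with 20 to 120 N. Pads are 22 mm wide; open, the fingers measure 114 mm over their backs; the gripper's body (76 mm by 85 mm) begins 54 mm behind the grasp point. The pads swing forward as they close: fully open they stand 13 mm farther back than shut.
Start: joints at [1.126, 0.052, 1.401, -0, 1.689, -0.07], TCP at [0.192, 0.489, 0.242] pointing down, gripper open.
Joint ranges: [-2.9, 2.9], [-0.91, 2.17], [0.12, 2.37], [-1.06, 4.2], [0.26, 2.73], [-2.93, 2.93]. Speed limits (rad/s): [2.57, 2.57, 3.01, 3.14, 3.14, 3.14].

### API

Orientations are given as [roll, pitch, yaw] about the fixed x, y, z axes, in that order (R = Rz(yaw) Ry(pitch) Rx(roll)).
In Python, from workcell import robot gives the robot as it stands.
- The arm moves only by the shell command python3 -m crank 'ROWS' [FORCE]. ROWS is JSON, a list of rows, each an object of numbers: "wx", "wy", "wz": the turn, a rotation vector about the tool's x, y, z in degrees; "dx", "dy", "dz": the shift along the tool's x, y, z in m; "jaw": the opening, from 0 (shut) to 1 (fully open). A call has 1 to 5 rows; each row is the pose to reach, as a shift and turn from the pose measured when the call began, along the tool's axes at that moment; what a row does not reach only later rows make up. A row lasts 1/12 s, in which the tool goes at most 41.7 mm and 7.16 degrees, less where a joint would pass 70% of its speed; a pose out of reach is approached as far as the arm can. A call with a gripper value outside its range is refused whole. The fingers move at their own pace and stop on an object; FORCE is the grip in N (left out, the last holds). Time passes only in rows, so rows that repeat a pose let the fingers close. It gives the time, the measured TCP pose, the force and the opening at its end, in the units of the state.
- robot.sense(): the state, without advancing time (a new reading comes with each control period).
- robot.get_image(name): name is "scene" or "top"; returns the picture (384x512x3 uint8, red, green, blue); there is no depth.
- robot.camera_model(name): a dict with "camera_matrix" (3x3 intrinsics, pixels), "k1" (the pictures are not rectified: a ray, as slopes to the right and down, at radius r is drawn at 1 + k1 r^2 times it, then the intrinsics apply), "R" (3x3) and "t" (3): a world point X has camera coordinates R X + t. Camera axes: x right, y down, z forward; pixel columns grow to the right and rows downward; lengths in m; the calibration is good to about 2 mm. A picture is of the moment at which its call begins. camera_model takes no time and is no camera call.
- robot.sign_off(): hands the job in, once; it reports no verdict.
Trained networks look in the newest picture that a camera, given by its name, has taken for a name from the list of things; names that differ only in an ending like _2 or _b are one class to them, and where a whole thing is asked for, a point or a joint stands for the part that bears it (a point fixed in the world has none). Each returns a list of dicts, best first, with "confidence" (0 to 1); they miss things now and then, are a little off and sometimes report something else, mostly with a low value. They report only what shows in the picture. A call takes as long as a camera call.
- robot.recognise(camera, query): "at" ([x, y, z] in m, in the coordinates of the camera as it stood for that picture, good to about 4 mm: the middle of the surface that is visible of it).
- robot.outline_of(camera, query): "mask" (384x512 bool, what is visible of it).
The state is a dict: "time_s": time; "joints": joint angles; "dq": joint speeds; "effort": joint torques, N m; "ee_pos": TCP position; "orientation": TCP orientation; "ft_force": force on the tool from outside, world axes, zero at the start; "wrist_torque": the same for the moment, N m; "opening": opening from 0.0 (shut) to 1.0 (fully open).
Only numpy, scipy, OpenCV 4.12 (cv2) and the standard library are available. Lean on these libraries where they do the work, as an engineer would, in place of code of your own. Each camera call takes 0.05 s, during which the arm holds its last target. There are 200 camera calls.

### The job

Put the table-top potter's wheel into third gear with the fingertips: push the gear lever's knob, never gripping it, along the left-hand lane of the H-gate to neutral, across to the right-hand lane, then away from the robot until it is fully home in the far right slot. Ease it over without forcing it, leave the bowl, cup, wooden rib and knife as they lie, and take the hand away.

Things in the scene. Friction and masses are not known exactly. Their poses are not given: they have to be found in the camera images.
- wheel_unit: orange box housing of the potter's wheel, 420 (x) x 620 (y) mm, bolted down. Origin on the table straight under the middle of the H-gate; its x points away from the robot ('forward'), its y to the robot's left. In its frame the flat deck is 140 mm above the table and spans x -100 to 320, y -480 to 140 mm.
- wheel_head (a point): middle of the top of the round wheel head, to the right of the lever: 240 mm diameter, 195 mm above the table, in a splash pan 310 mm across and 182 mm high.
- gate_middle (a point): middle of the H-gate, top of its steel plate (130 x 120 mm), 156 mm above the table; axes as wheel_unit. Two lanes along x, 21 mm left (+y) and right (-y) of the middle, slots 15 mm wide, joined by a 15 mm neutral lane along y. First gear: far end of left lane; second: near end of left lane; THIRD: far end of right lane; fourth: near end of right lane.
- knob: black knob of the gear lever, a flattened ball 40 mm wide, 30 mm tall, origin at its middle, axes lean with the lever. It sits on a steel stem of 10 mm diameter, 188 mm from the lever's pivot (under the gate middle, 60 mm above the table). Lever upright: knob middle 248 mm above the table. Lane to lane it travels 82 mm, end to end of a lane 104 mm, and sinks up to 12 mm.
- across (a joint): sideways lean of the lever, rad: -0.22 left lane, +0.22 right lane (firm stops). It changes lane only near neutral (|foreaft| below 0.03); elsewhere the gate's steel tongues block the stem. No spring or detent: about 3 N at the knob moves it and it stays where it is left.
- foreaft (a joint): lean along the lane, rad: 0 neutral, +0.28 fully forward (away from the robot), -0.28 fully back (firm stops); stiffness as across. At the start the lever stands anywhere along the left lane. With a = across, f = foreaft, the knob's middle is pivot + 188 mm * (sin f, -sin a cos f, cos a cos f) in wheel_unit axes.
- bowl: a loose clay-coloured bowl, 150 mm across and 58 mm tall, standing on the wheel head; origin under its foot. Leave alone.
- cup: a loose white cup, 68 mm across and 60 mm tall, standing on the deck beyond the gate; origin under its foot. Leave alone.
- rib: a loose flat wooden rib, 50 x 110 x 8 mm with round ends, on the deck to the right of the gate; origin under its middle. Leave alone.
- knife: a loose wooden-handled knife 170 mm long along its x, 18 mm wide, 10 mm thick, on the deck to the left of the gate; origin on its underside. Leave alone.

How it is judged:
By the outcome, as a careful person would: the job done as asked, in the order asked, and still so for the second after the job is handed in, with the robot touching nothing.
It also fails if it takes over 58 s, if anything falls off the work surface, if the arm or the gripper's body presses on something with over 40 N, if the wrist force passes 120 N, or if a joint passes its speed limit or range.

## Working session

There is one attempt and no reset: what is moved stays moved. The work goes in short steps, Python scripts to look and compute and a shell command to move; the robot and the scene stay as the last step left them, time stands still between calls to the robot, and variables do not carry over. Pictures are saved under pics/ and viewed, about 8 in all and at most 12, crops included, and the job is handed in when it is done.

```bash
mkdir -p pics; cat > h.py <<'E'
import numpy as np, cv2
from workcell import robot
def cam(c):
    m=robot.camera_model(c); return np.array(m["camera_matrix"]),m["k1"],np.array(m["R"]),np.array(m["t"])
def toworld(c,p):
    K,k,R,t=cam(c); return R.T@(np.array(p)-t)
def proj(c,X):
    K,k,R,t=cam(c); p=R@np.array(X)+t; s=p[:2]/p[2]; s=s*(1+k*(s@s)); return (K@[s[0],s[1],1])[:2]
def ray_z(c,uv,z):
    K,k,R,t=cam(c); d=np.linalg.solve(K,[uv[0],uv[1],1])[:2]; s=d.copy()
    for _ in range(20): s=d/(1+k*(s@s))
    o=-R.T@t; v=R.T@np.array([s[0],s[1],1]); return o+v*(z-o[2])/v[2]
def snap(c,name):
    im=robot.get_image(c); cv2.imwrite(f"pics/{name}.png",im[:,:,::-1]); return im
E
python3 - <<'E'
from h import *
np.set_printoptions(precision=4,suppress=True)
a=snap("scene","s0");b=snap("top","t0")
cv2.imwrite("pics/both0.png",np.hstack([a,b])[:,:,::-1][:, :])
for c in("scene","top"):
    print(c,-cam(c)[2].T@cam(c)[3])
    for q in("knob","gate_middle","wheel_head","wheel_unit","cup","rib","knife","bowl"):
        r=robot.recognise(c,q)
        print(q,[(toworld(c,x["at"]),proj(c,toworld(c,x["at"])).round(),round(x["confidence"],2)) for x in r[:2]])
s=robot.sense();print(s["time_s"],s["ee_pos"],s["orientation"],s["opening"])
E
```

```text
scene [ 1.113  -0.0107  0.7486]
knob [(array([ 0.5762, -0.0078,  0.2483]), array([279., 148.]), 0.88)]
gate_middle [(array([ 0.7632, -0.1778,  0.1432]), array([173., 262.]), 0.58)]
wheel_head [(array([ 0.7634, -0.174 ,  0.1359]), array([175., 264.]), 0.78)]
wheel_unit [(array([ 0.7649, -0.179 ,  0.1387]), array([172., 264.]), 0.64)]
cup [(array([ 0.6816, -0.0345,  0.1755]), array([259., 219.]), 0.85)]
rib [(array([ 0.5329, -0.1869,  0.1492]), array([191., 164.]), 0.61)]
knife []
bowl [(array([ 0.6571, -0.381 ,  0.2288]), array([ 67., 176.]), 0.65)]
top [ 0.421  -0.0225  1.0964]
knob [(array([ 0.5667, -0.0107,  0.2544]), array([243., 220.]), 0.87), (array([ 0.5242, -0.1751,  0.1498]), array([329., 242.]), 0.63)]
gate_middle [(array([ 0.6352, -0.1766,  0.1329]), array([322., 190.]), 0.6)]
wheel_head [(array([ 0.6328, -0.1779,  0.1408]), array([324., 190.]), 0.74)]
wheel_unit [(array([ 0.6339, -0.1771,  0.1414]), array([323., 189.]), 0.73)]
cup [(array([ 0.6983, -0.0294,  0.1665]), array([248., 162.]), 0.71)]
rib [(array([ 0.5242, -0.1793,  0.1486]), array([331., 242.]), 0.84)]
knife [(array([0.5238, 0.0547, 0.1512]), array([213., 253.]), 0.92)]
bowl [(array([ 0.6848, -0.3735,  0.2243]), array([425., 145.]), 0.75)]
0.9 [0.1922 0.4886 0.2423] [-0.1407  1.5707  1.0553] 0.9979845865662639
```

View pics/s0.png

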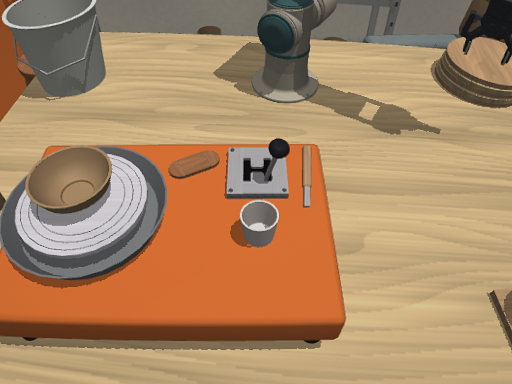

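View pics/t0.png

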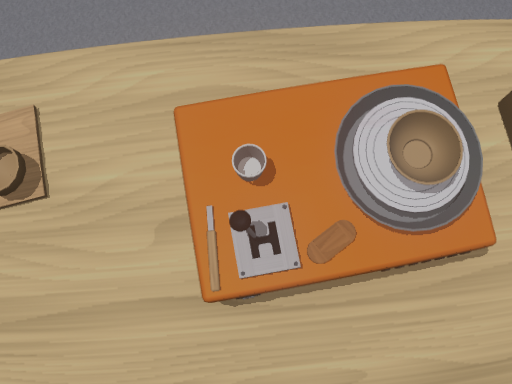

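Scene: the lever leans forward in the left lane. Top: knob at (240,220), plate centred near (264,240), cup at (249,162) beyond the knob, knife at (212,250), rib at (331,242). The unit is yawed, so next I fit the gate pose.

```bash
cat > fit.py <<'E'
from h import *
from scipy.optimize import minimize
np.set_printoptions(precision=4,suppress=True)
im=cv2.imread("pics/t0.png"); 
hsv=cv2.cvtColor(im,cv2.COLOR_BGR2HSV)
N=4
def W(p,X,z):
    c,s=np.cos(p[2]),np.sin(p[2]); X=np.array(X); return [[p[0]+c*a-s*b,p[1]+s*a+c*b,z] for a,b in X]
pm=np.array([proj("top",[0.5667,-0.0107,0.2544])])
org=((hsv[...,1]<110)).astype(np.uint8)
roi=np.zeros_like(org); roi[195:290,222:310]=1
ign=np.zeros_like(org); cv2.circle(ign,(240,220),14,1,-1); cv2.rectangle(ign,(245,215),(285,262),1,-1)
roi[ign>0]=0
def poly(p,X,z):
    P=np.array([proj("top",w) for w in W(p,X,z)]); m=np.zeros((384*N,512*N),np.uint8)
    cv2.fillPoly(m,[np.round((P+.5)*N).astype(np.int32)],255)
    return cv2.resize(m,(512,384),interpolation=cv2.INTER_AREA)/255.
R1=[(.065,.06),(.065,-.06),(-.065,-.06),(-.065,.06)]
f=lambda p:(np.abs(poly(p,R1,.156)-org)*roi).sum()
# 45-px orange deck for a second opinion
best=None
for y0 in(.05,.12,.18):
    g=ray_z("top",(264,240),.156); r=minimize(f,[g[0],g[1],y0],method="Nelder-Mead",options=dict(initial_simplex=[[g[0],g[1],y0],[g[0]+.01,g[1],y0],[g[0],g[1]+.01,y0],[g[0],g[1],y0+.06]]))
    print(r.x,r.fun)
    if best is None or r.fun<best.fun: best=r
p=best.x
R2=[(.32,.14),(.32,-.48),(-.1,-.48),(-.1,.14)]
S=6;x0,y0=170,60
big=cv2.resize(im[60:310,170:310],None,fx=4,fy=4)[:, :]
def dr(X,z,col):
    P=np.array([(proj("top",w)+.5-[170,60])*4 for w in W(p,X,z)]);cv2.polylines(big,[P.round().astype(np.int32)],True,col,1)
dr(R1,.156,(255,0,0));dr(R2,.14,(0,255,0))
for s in(1,-1): dr([(.052,s*.021-.0075),(.052,s*.021+.0075),(-.052,s*.021+.0075),(-.052,s*.021-.0075)],.156,(255,255,0))
cv2.imwrite("pics/fit.png",big[400:1000])
k=[toworld("scene",robot.recognise("scene","knob")[0]["at"]),toworld("top",robot.recognise("top","knob")[0]["at"])]
c,s=np.cos(p[2]),np.sin(p[2])
for X in k+[[.69,-.03,.17],[.5238,.0547,.15],[.5242,-.18,.15],[.6848,-.3735,.22]]:
    d=np.array(X)[:2]-p[:2]; print("local",c*d[0]+s*d[1],-s*d[0]+c*d[1],X)
for c_ in("top","scene"):
    m=robot.outline_of(c_,"knob")[0]["mask"]; v,u=np.nonzero(m); print(c_,u.mean(),v.mean(),u.min(),u.max(),v.min(),v.max())
    for ff in np.arange(-.28,.29,.07):
        a=-.22;L=.188;X=W(p,[(L*np.sin(ff),-L*np.sin(a)*np.cos(ff))],.06+L*np.cos(a)*np.cos(ff))[0]; print(round(ff,2),proj(c_,X),np.array(X))
E
python3 fit.py
```

```text
[ 0.5413 -0.0467  0.093 ] 116.13725490196079
[ 0.5418 -0.0465  0.0934] 114.20392156862745
[ 0.5416 -0.0466  0.0889] 113.70980392156864
local 0.037942875765253285 0.035538209321642665 [ 0.5762 -0.0078  0.2483]
local 0.028185893136961918 0.033481390523314385 [ 0.5667 -0.0107  0.2544]
local 0.14928612546600237 0.003323417006368276 [0.69, -0.03, 0.17]
local -0.008734802889887835 0.10244917653204648 [0.5238, 0.0547, 0.15]
local -0.029180419470171564 -0.13135892162251278 [0.5242, -0.18, 0.15]
local 0.11359995701078965 -0.33835740976181045 [0.6848, -0.3735, 0.22]Traceback (most recent call last):
  File "fit.py", line 40, in <module>
    m=robot.outline_of(c_,"knob")[0]["mask"]; v,u=np.nonzero(m); print(c_,u.mean(),v.mean(),u.min(),u.max(),v.min(),v.max())
      ~~~~~~~~~~~~~~~~~~~~~~~~~~~^^^
IndexError: list index out of range
```

View pics/fit.png

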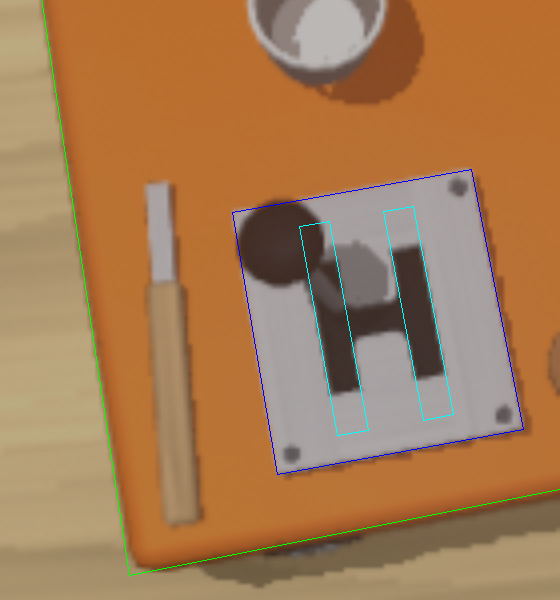

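```bash
cat > go.py <<'E'
# usage: go.py lx ly z  -> shift/turn in tool axes to put TCP at wheel_unit-local point, jaw axis along local x (or psi offset deg)
import sys
from h import *
from scipy.spatial.transform import Rotation as Ro
P=np.array([.5416,-.0466,.091])
np.set_printoptions(precision=4,suppress=True)
c,s=np.cos(P[2]),np.sin(P[2])
def w(lx,ly,z): return np.array([P[0]+c*lx-s*ly,P[1]+s*lx+c*ly,z])
def loc(X): d=np.array(X)-[P[0],P[1],0]; return np.array([c*d[0]+s*d[1],-s*d[0]+c*d[1],d[2]])
def knob(a,f): return w(.188*np.sin(f),-.188*np.sin(a)*np.cos(f),.06+.188*np.cos(a)*np.cos(f))
if __name__=="__main__":
    S=robot.sense();R=Ro.from_euler("xyz",S["orientation"]).as_matrix()
    print("t",S["time_s"],"local tcp",loc(S["ee_pos"])*1000,"F",np.array(S["ft_force"]),"open",S["opening"],"q",np.array(S["joints"]))
    psi=P[2]+np.radians(float(sys.argv[4]) if len(sys.argv)>4 else 0)
    T=Ro.from_euler("xyz",[0,np.pi/2,psi]).as_matrix()
    print("d",R.T@(w(*map(float,sys.argv[1:4]))-S["ee_pos"]),"turn",np.degrees(Ro.from_matrix(R.T@T).as_rotvec()))
    print("per local +x10mm",R.T@[.01*c,.01*s,0],"per local +y10mm",R.T@[-.01*s,.01*c,0])
E
python3 - <<'E'
from go import *
for f in np.arange(.1,.29,.03):
    print(round(f,2),proj("top",knob(-.22,f)),proj("scene",knob(-.22,f)),loc(knob(-.22,f)))
r=[x for x in robot.recognise("top","wheel_head")]
for q in ("top","scene"):
  m=robot.outline_of(q,"knob")
  if m: v,u=np.nonzero(m[0]["mask"]);print(q,u.mean(),v.mean())
E
python3 go.py .083 .04 .33
```

```text
0.1 [239.5924 226.8724] [280.9558 143.6045] [0.0188 0.0408 0.2426]
0.13 [239.134  223.8543] [281.0249 145.9276] [0.0244 0.0407 0.2419]
0.16 [238.7034 220.8717] [281.069 148.329] [0.03   0.0405 0.2411]
0.19 [238.3009 217.9287] [281.0877 150.8062] [0.0355 0.0403 0.2402]
0.22 [237.927  215.0294] [281.0806 153.3565] [0.041 0.04  0.239]
0.25 [237.582  212.1776] [281.0474 155.9769] [0.0465 0.0398 0.2378]
0.28 [237.2661 209.3771] [280.9878 158.6641] [0.052  0.0394 0.2363]
scene 278.74373259052925 148.72144846796658
t 1.2 local tcp [-299.335   564.7156  242.335 ] F [ 0.6429 -0.3266  0.1049] open 1.0010180779261193 q [ 1.1257  0.0522  1.4007 -0.      1.6886 -0.0703]
d [-0.0877 -0.5773 -0.2971] turn [63.3133  0.0058 -0.0022]
per local +x10mm [ 0.     -0.0089  0.0045] per local +y10mm [0.     0.0045 0.0089]
```

```bash
python3 -m crank '[{"dx":-0.04,"jaw":0},{"dx":-0.08,"dy":-0.03,"dz":-0.015,"wx":5,"jaw":0},{"dx":-0.088,"dy":-0.07,"dz":-0.035,"wx":11,"jaw":0},{"dx":-0.088,"dy":-0.105,"dz":-0.053,"wx":17,"jaw":0},{"dx":-0.088,"dy":-0.14,"dz":-0.07,"wx":23,"jaw":0}]' 20; python3 go.py .083 .04 .33
```

```text
t 1.2 local tcp [-299.335   564.7156  242.335 ] F [ 0.6429 -0.3266  0.1049] open 1.0010180779261193 q [ 1.1257  0.0522  1.4007 -0.      1.6886 -0.0703]
d [-0.0877 -0.5773 -0.2971] turn [63.3133  0.0058 -0.0022]
per local +x10mm [ 0.     -0.0089  0.0045] per local +y10mm [0.     0.0045 0.0089]schema error: expected keys wx, wy, wz, dx, dy, dz, jaw
```

```bash
python3 -m crank '[{"wx":0,"wy":0,"wz":0,"dx":-0.04,"dy":0,"dz":0,"jaw":0},{"wx":5,"wy":0,"wz":0,"dx":-0.08,"dy":-0.03,"dz":-0.015,"jaw":0},{"wx":11,"wy":0,"wz":0,"dx":-0.088,"dy":-0.07,"dz":-0.035,"jaw":0},{"wx":17,"wy":0,"wz":0,"dx":-0.088,"dy":-0.105,"dz":-0.053,"jaw":0},{"wx":23,"wy":0,"wz":0,"dx":-0.088,"dy":-0.14,"dz":-0.07,"jaw":0}]' 20; python3 go.py .083 .04 .33
```

```text
time_s: 1.62
ee_pos: [0.2931, 0.3762, 0.332]
orientation: [0.031, 1.567, 0.822]
ft_force: [0.2, 0.2, -0.0]
opening: 0.301
t 1.6167 local tcp [-209.0955  443.6453  332.0286] F [ 0.1733  0.1889 -0.0362] open 0.3013406452836078 q [ 0.8316 -0.0884  1.3625 -0.      1.864   0.0407]
d [ 0.0018 -0.4969 -0.0366] turn [40.1004  0.1876 -0.0752]
per local +x10mm [ 0.     -0.0064  0.0076] per local +y10mm [0.     0.0076 0.0064]
```

```bash
python3 -m crank '[{"wx":4,"wy":0,"wz":0,"dx":0,"dy":-0.04,"dz":-0.003,"jaw":0},{"wx":8,"wy":0,"wz":0,"dx":0,"dy":-0.08,"dz":-0.006,"jaw":0},{"wx":12,"wy":0,"wz":0,"dx":0,"dy":-0.12,"dz":-0.009,"jaw":0},{"wx":16,"wy":0,"wz":0,"dx":0,"dy":-0.16,"dz":-0.012,"jaw":0},{"wx":20,"wy":0,"wz":0,"dx":0,"dy":-0.2,"dz":-0.015,"jaw":0}]'; python3 go.py .083 .04 .33
```

```text
time_s: 2.03
ee_pos: [0.4256, 0.2231, 0.3322]
orientation: [0.33, 1.567, 0.769]
ft_force: [-0.5, 1.5, 0.2]
opening: -0.003
t 2.0333 local tcp [-91.0272 279.1436 332.2185] F [-0.4645  1.4953  0.1734] open -0.0031729412457985984 q [ 0.4052 -0.0784  1.3527  0.0015  1.8634 -0.0327]
d [ 0.0022 -0.2841  0.0822] turn [19.9026  0.2062 -0.1137]
per local +x10mm [ 0.     -0.0034  0.0094] per local +y10mm [0.     0.0094 0.0034]
```

```bash
python3 -m crank '[{"wx":4,"wy":0,"wz":0,"dx":0,"dy":-0.037,"dz":0.011,"jaw":0},{"wx":8,"wy":0,"wz":0,"dx":0,"dy":-0.074,"dz":0.022,"jaw":0},{"wx":12,"wy":0,"wz":0,"dx":0,"dy":-0.111,"dz":0.033,"jaw":0},{"wx":16,"wy":0,"wz":0,"dx":0,"dy":-0.148,"dz":0.044,"jaw":0},{"wx":20,"wy":0,"wz":0,"dx":0,"dy":-0.185,"dz":0.055,"jaw":0}]'; python3 -m crank '[{"wx":0,"wy":0,"wz":0,"dx":0,"dy":0,"dz":0,"jaw":0}]' ;python3 go.py .083 .04 .33
```

```text
time_s: 2.45
ee_pos: [0.5549, 0.0772, 0.3323]
orientation: [0.641, 1.566, 0.726]
ft_force: [0.4, 0.7, -0.3]
opening: 0.003
time_s: 2.53
ee_pos: [0.5575, 0.0724, 0.3303]
orientation: [0.734, 1.569, 0.811]
ft_force: [-0.8, -0.1, -0.6]
opening: 0.002
t 2.5333 local tcp [ 26.6546 117.0577 330.2784] F [-0.8232 -0.0677 -0.5593] open 0.001973277191122542 q [ 0.0629  0.1567  1.1151  0.0012  1.8686 -0.0131]
d [ 0.0003 -0.0762  0.0575] turn [-0.8365  0.0705 -0.0627]
per local +x10mm [0.     0.0001 0.01  ] per local +y10mm [ 0.      0.01   -0.0001]
```

```bash
python3 -m crank '[{"wx":-0.8,"wy":0,"wz":0,"dx":0,"dy":-0.02,"dz":0.03,"jaw":0},{"wx":-0.8,"wy":0,"wz":0,"dx":0,"dy":-0.045,"dz":0.057,"jaw":0},{"wx":-0.8,"wy":0,"wz":0,"dx":0.02,"dy":-0.076,"dz":0.057,"jaw":0},{"wx":-0.8,"wy":0,"wz":0,"dx":0.05,"dy":-0.078,"dz":0.057,"jaw":0},{"wx":-0.8,"wy":0,"wz":0,"dx":0.05,"dy":-0.078,"dz":0.057,"jaw":0}]';python3 go.py .083 .04 .24
python3 - <<'E'
from h import *
a=snap("scene","s1");b=snap("top","t1")
f=lambda i,u,v:cv2.resize(i[v:v+100,u:u+130],(400,308),interpolation=cv2.INTER_CUBIC)
cv2.imwrite("pics/c1.png",np.hstack([f(a,215,110),f(b,185,150)])[:,:,::-1])
E
```

```text
time_s: 2.95
ee_pos: [0.619, -0.0025, 0.2727]
orientation: [2.873, 1.56, 2.961]
ft_force: [-0.4, -0.1, -1.8]
opening: 0.001
t 2.95 local tcp [ 81.1395  36.9185 272.6609] F [-0.4211 -0.1339 -1.7748] open 0.0013908851322564188 q [-0.0642  0.3268  1.0303  0.0013  1.7951 -0.1518]
d [0.0326 0.003  0.0022] turn [-0.1752 -0.5905 -0.1637]
per local +x10mm [-0.0001  0.      0.01  ] per local +y10mm [ 0.    0.01 -0.  ]
```

View pics/c1.png

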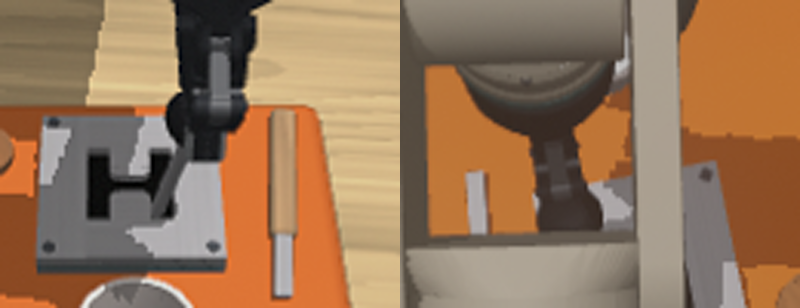

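Scene crop: the shut fingertips hang on the far side of the knob (tips near (210,155), knob behind). Cup and knife are clear. I'll descend, then pull back.

```bash
python3 -m crank '[{"wx":0,"wy":-0.6,"wz":-0.1,"dx":0.01,"dy":0.003,"dz":0.002,"jaw":0},{"wx":0,"wy":-0.6,"wz":-0.1,"dx":0.02,"dy":0.003,"dz":0.002,"jaw":0},{"wx":0,"wy":-0.6,"wz":-0.1,"dx":0.032,"dy":0.003,"dz":0.002,"jaw":0},{"wx":0,"wy":-0.6,"wz":-0.1,"dx":0.034,"dy":0.003,"dz":-0.003,"jaw":0},{"wx":0,"wy":-0.6,"wz":-0.1,"dx":0.034,"dy":0.003,"dz":-0.008,"jaw":0}]';python3 -m crank '[{"wx":0,"wy":0,"wz":0,"dx":0,"dy":0,"dz":-0.002,"jaw":0},{"wx":0,"wy":0,"wz":0,"dx":0,"dy":0,"dz":-0.004,"jaw":0},{"wx":0,"wy":0,"wz":0,"dx":0,"dy":0,"dz":-0.006,"jaw":0}]';python3 go.py .06 .04 .24
```

```text
time_s: 3.47
ee_pos: [0.6108, 0.0022, 0.2448]
orientation: [0.047, 1.564, 0.139]
ft_force: [-0.2, -0.6, 0.4]
opening: -0.001
time_s: 3.72
ee_pos: [0.6047, 0.0016, 0.2456]
orientation: [0.02, 1.563, 0.111]
ft_force: [-0.4, -0.6, 0.9]
opening: -0.001
t 3.7167 local tcp [ 67.1679  42.2467 245.6037] F [-0.4377 -0.6189  0.9331] open -0.00118426815101139 q [-0.0591  0.272   1.1498  0.0014  1.7117 -0.1501]
d [ 0.0055 -0.0022 -0.0072] turn [ 0.0123  0.4731 -0.0095]
per local +x10mm [ 0.0001 -0.      0.01  ] per local +y10mm [0.   0.01 0.  ]
```

```bash
python3 -m crank '[{"wx":0,"wy":0.5,"wz":0,"dx":0.003,"dy":-0.002,"dz":-0.002,"jaw":0},{"wx":0,"wy":0.5,"wz":0,"dx":0.006,"dy":-0.002,"dz":-0.005,"jaw":0},{"wx":0,"wy":0.5,"wz":0,"dx":0.006,"dy":-0.002,"dz":-0.008,"jaw":0}]';python3 -m crank '[{"wx":0,"wy":0,"wz":0,"dx":0,"dy":0,"dz":-0.003,"jaw":0},{"wx":0,"wy":0,"wz":0,"dx":0,"dy":0,"dz":-0.006,"jaw":0},{"wx":0,"wy":0,"wz":0,"dx":0,"dy":0,"dz":-0.009,"jaw":0}]';python3 go.py .03 .04 .241
```

```text
time_s: 3.97
ee_pos: [0.5972, -0.0012, 0.2394]
orientation: [0.257, 1.57, 0.348]
ft_force: [4.2, 0.2, 2.9]
opening: -0.0
time_s: 4.22
ee_pos: [0.5883, -0.002, 0.2401]
orientation: [0.036, 1.568, 0.127]
ft_force: [4.3, 1.3, 4.0]
opening: -0.001
t 4.2167 local tcp [ 50.5475  40.1638 240.0568] F [4.3082 1.3169 3.988 ] open -0.0011103507967396597 q [-0.0664  0.2303  1.2096  0.0005  1.6991 -0.1576]
d [-0.001  -0.0002 -0.0205] turn [ 0.0137  0.1531 -0.0055]
per local +x10mm [ 0.   -0.    0.01] per local +y10mm [0.   0.01 0.  ]
```

```bash
python3 -m crank '[{"wx":0,"wy":0,"wz":0,"dx":0,"dy":0,"dz":-0.003,"jaw":0},{"wx":0,"wy":0,"wz":0,"dx":0,"dy":0,"dz":-0.006,"jaw":0},{"wx":0,"wy":0,"wz":0,"dx":0,"dy":0,"dz":-0.009,"jaw":0},{"wx":0,"wy":0,"wz":0,"dx":0,"dy":0,"dz":-0.012,"jaw":0},{"wx":0,"wy":0,"wz":0,"dx":0,"dy":0,"dz":-0.013,"jaw":0}]';python3 go.py .03 .04 .241
cat > kn.py <<'E'
import sys
from go import *
from scipy.optimize import least_squares
n=sys.argv[1]
a=snap("scene","s"+n);b=snap("top","t"+n)
f=lambda i,u,v:cv2.resize(i[v:v+75,u:u+100],(400,300),interpolation=cv2.INTER_CUBIC)
cv2.imwrite(f"pics/c{n}.png",np.hstack([f(a,225,120),f(b,200,185)])[:,:,::-1])
for c_ in("scene","top"):
    r=robot.recognise(c_,"knob")
    if r: print(c_,"recog local mm",loc(toworld(c_,r[0]["at"]))*1000,r[0]["confidence"])
    m=robot.outline_of(c_,"knob")
    if m:
        v,u=np.nonzero(m[0]["mask"]); uv=np.array([u.mean(),v.mean()])
        for L,A in(("left",-.22),("right",.22)):
            q=least_squares(lambda x:proj(c_,knob(A,x[0]))-uv,[.1]);print(c_,"mask",len(u),uv,L,"f",q.x,"res",q.fun)
        q=least_squares(lambda x:proj(c_,knob(x[0],x[1]))-uv,[0,.0]);print("  free a,f",q.x)
E
python3 kn.py 2
```

```text
time_s: 4.63
ee_pos: [0.5749, -0.0032, 0.24]
orientation: [0.051, 1.568, 0.143]
ft_force: [3.4, 0.8, 2.6]
opening: 0.0
t 4.6333 local tcp [ 37.1226  40.1516 240.012 ] F [3.4226 0.7566 2.5926] open 1.910592572393181e-05 q [-0.0701  0.1923  1.2532  0.0005  1.6936 -0.1612]
d [-0.001  -0.0002 -0.0071] turn [ 0.0093  0.1424 -0.0074]
per local +x10mm [ 0.   -0.    0.01] per local +y10mm [0.   0.01 0.  ]
scene mask 55852 [175.047  253.5675] left f [3.0191] res [65.7293 -1.1075]
scene mask 55852 [175.047  253.5675] right f [1.0554] res [ 73.1293 -16.1351]
  free a,f [1.7998 0.5656]
top recog local mm [  5.7062  19.9936 255.6953] 0.57
top mask 87 [248.908  231.5862] left f [0.04] res [-8.3172  1.4152]
top mask 87 [248.908  231.5862] right f [0.0503] res [36.8529 -7.9504]
  free a,f [-0.1392  0.0369]
```

View pics/c2.png

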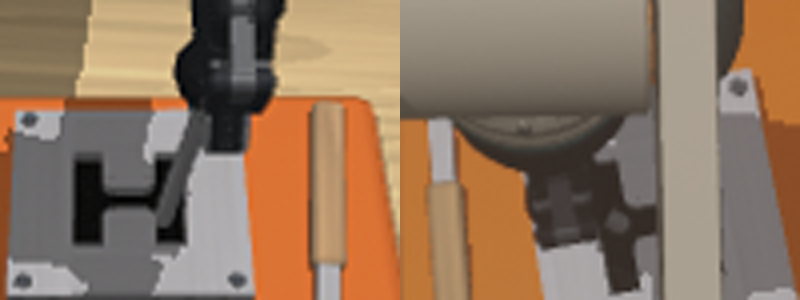

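```bash
cat > st.py <<'E'
from go import *
import sys
n=sys.argv[1];A=float(sys.argv[2])
im=cv2.imread(f"pics/s{n}.png");S=8;u0,v0=240,130
big=cv2.resize(im[v0:v0+70,u0:u0+60],None,fx=S,fy=S,interpolation=cv2.INTER_CUBIC)
for f,col in((0,(0,255,0)),(float(sys.argv[3]),(0,0,255))):
    for side in(-1,1):
        pts=[]
        for l in(.08,.17):
            ax=np.array([np.sin(f),-np.sin(A)*np.cos(f),np.cos(A)*np.cos(f)])*l
            pts.append((proj("scene",w(ax[0],ax[1]+side*.005,.06+ax[2]))+.5-[u0,v0])*S)
        cv2.line(big,*[tuple(int(x) for x in p) for p in pts],col,1)
    k=np.array([[.0,0]]);p=(proj("scene",knob(A,f))+.5-[u0,v0])*S
    cv2.circle(big,tuple(int(x) for x in p),int(.02*S*cam("scene")[0][0,0]/np.linalg.norm(cam("scene")[2]@knob(A,f)+cam("scene")[3])),col,1)
cv2.imwrite(f"pics/st{n}.png",big)
E
python3 st.py 2 -.22 .08
```

```text
(no output)
```

View pics/st2.png

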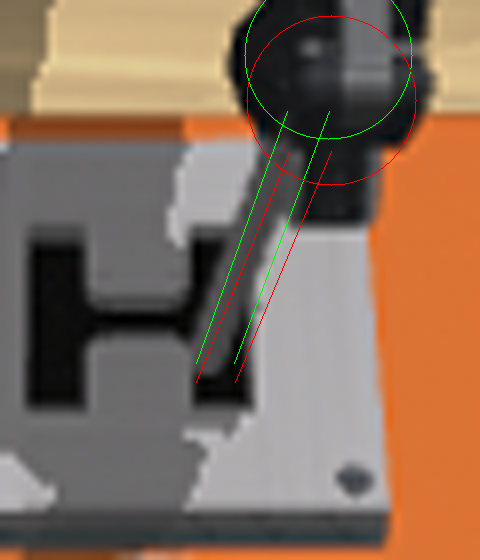

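The knob is near neutral: the overlay puts f between 0 and 0.08. I'll ease it about 4 mm more, then step off round to the left side.

```bash
python3 -m crank '[{"wx":0,"wy":0,"wz":0,"dx":0,"dy":0,"dz":-0.002,"jaw":0},{"wx":0,"wy":0,"wz":0,"dx":0,"dy":0,"dz":-0.004,"jaw":0},{"wx":0,"wy":0,"wz":0,"dx":0,"dy":0,"dz":-0.004,"jaw":0}]';python3 go.py .03 .04 .241; python3 -m crank '[{"wx":0,"wy":0,"wz":0,"dx":0,"dy":0,"dz":0.01,"jaw":0},{"wx":0,"wy":0,"wz":0,"dx":0,"dy":0.02,"dz":0.015,"jaw":0},{"wx":0,"wy":0,"wz":0,"dx":0,"dy":0.05,"dz":0.01,"jaw":0},{"wx":0,"wy":0,"wz":0,"dx":0,"dy":0.05,"dz":-0.02,"jaw":0},{"wx":0,"wy":0,"wz":0,"dx":0,"dy":0.05,"dz":-0.032,"jaw":0}]'; python3 go.py 0 .06 .242; python3 kn.py 3; python3 st.py 3 -.22 .05
```

```text
time_s: 5.18
ee_pos: [0.5711, -0.0036, 0.2397]
orientation: [0.094, 1.569, 0.185]
ft_force: [3.4, 0.6, 2.5]
opening: 0.004
t 5.1833 local tcp [ 33.2603  40.1358 239.7196] F [3.4311 0.6195 2.4702] open 0.004491995073768481 q [-0.0712  0.1819  1.2655  0.0005  1.6922 -0.1623]
d [-0.0013 -0.0001 -0.0033] turn [ 0.0104  0.11   -0.0104]
per local +x10mm [ 0.   -0.    0.01] per local +y10mm [0.   0.01 0.  ]
time_s: 5.6
ee_pos: [0.5321, 0.0443, 0.238]
orientation: [3.056, 1.567, -3.134]
ft_force: [-0.1, -0.8, -0.3]
opening: 0.001
t 5.6 local tcp [ -1.184   91.393  237.9601] F [-0.086  -0.8352 -0.2526] open 0.0008153294814565109 q [ 0.0139  0.0813  1.3789  0.      1.6847 -0.0794]
d [-0.0041 -0.0314  0.0011] turn [ 0.13   -0.1891 -0.0161]
per local +x10mm [-0.   -0.    0.01] per local +y10mm [0.   0.01 0.  ]
scene recog local mm [ 11.4908  37.3832 250.6261] 0.92
scene mask 362 [278.1436 137.2597] left f [0.0092] res [ 2.4551 -0.1858]
scene mask 362 [278.1436 137.2597] right f [-0.0102] res [-41.3993  -1.3757]
  free a,f [-0.1943  0.0178]
top recog local mm [ -8.4794  22.002  253.2145] 0.42
top mask 72 [249.5    238.4028] left f [-0.026] res [-7.6929  1.4297]
top mask 72 [249.5    238.4028] right f [-0.0229] res [37.7915 -7.2544]
  free a,f [-0.1453 -0.0275]
```

View pics/st3.png

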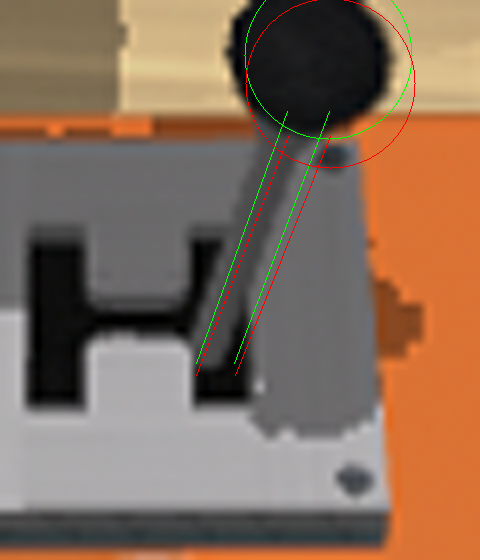

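The knob now sits on the f≈0 overlay (knob about (310,60) in the crop, lower rim at the expected place). Next I push it across to the right lane.

```bash
python3 -m crank '[{"wx":0,"wy":0,"wz":0,"dx":-0.004,"dy":-0.006,"dz":0.001,"jaw":0},{"wx":0,"wy":0,"wz":0,"dx":-0.004,"dy":-0.012,"dz":0.001,"jaw":0},{"wx":0,"wy":0,"wz":0,"dx":-0.004,"dy":-0.017,"dz":0.001,"jaw":0},{"wx":0,"wy":0,"wz":0,"dx":-0.004,"dy":-0.021,"dz":0.001,"jaw":0},{"wx":0,"wy":0,"wz":0,"dx":-0.004,"dy":-0.025,"dz":0.001,"jaw":0}]';python3 -m crank '[{"wx":0,"wy":0,"wz":0,"dx":0,"dy":-0.003,"dz":0,"jaw":0},{"wx":0,"wy":0,"wz":0,"dx":0,"dy":-0.006,"dz":0,"jaw":0},{"wx":0,"wy":0,"wz":0,"dx":0,"dy":-0.009,"dz":0,"jaw":0}]';python3 go.py 0 -.012 .242;
```

```text
time_s: 6.32
ee_pos: [0.5385, 0.0179, 0.2436]
orientation: [0.64, 1.569, 0.731]
ft_force: [-0.5, 4.8, 3.7]
opening: 0.003
time_s: 6.57
ee_pos: [0.5394, 0.0091, 0.244]
orientation: [0.624, 1.568, 0.715]
ft_force: [-1.0, 5.0, 2.2]
opening: 0.001
t 6.5667 local tcp [  2.8586  55.6496 243.9937] F [-0.9645  5.013   2.1854] open 0.000984058448137038 q [-0.0526  0.091   1.3567  0.0021  1.6918 -0.1435]
d [ 0.0019 -0.0677 -0.0029] turn [ 0.0056  0.137  -0.0986]
per local +x10mm [ 0.   -0.    0.01] per local +y10mm [0.   0.01 0.  ]
```

```bash
python3 -m crank '[{"wx":0,"wy":0,"wz":0,"dx":0.001,"dy":-0.004,"dz":-0.001,"jaw":0},{"wx":0,"wy":0,"wz":0,"dx":0.001,"dy":-0.008,"dz":-0.002,"jaw":0},{"wx":0,"wy":0,"wz":0,"dx":0.001,"dy":-0.012,"dz":-0.002,"jaw":0},{"wx":0,"wy":0,"wz":0,"dx":0.001,"dy":-0.016,"dz":-0.002,"jaw":0},{"wx":0,"wy":0,"wz":0,"dx":0.001,"dy":-0.02,"dz":-0.002,"jaw":0}]';python3 -m crank '[{"wx":0,"wy":0,"wz":0,"dx":0,"dy":-0.004,"dz":0,"jaw":0},{"wx":0,"wy":0,"wz":0,"dx":0,"dy":-0.008,"dz":0,"jaw":0},{"wx":0,"wy":0,"wz":0,"dx":0,"dy":-0.012,"dz":0,"jaw":0},{"wx":0,"wy":0,"wz":0,"dx":0,"dy":-0.016,"dz":0,"jaw":0},{"wx":0,"wy":0,"wz":0,"dx":0,"dy":-0.02,"dz":0,"jaw":0}]';python3 go.py 0 -.012 .242;
```

```text
time_s: 6.98
ee_pos: [0.5392, -0.0115, 0.2429]
orientation: [0.632, 1.568, 0.723]
ft_force: [0.3, 3.7, 3.0]
opening: 0.003
time_s: 7.4
ee_pos: [0.541, -0.0319, 0.2428]
orientation: [0.661, 1.568, 0.752]
ft_force: [-0.2, 2.7, 1.1]
opening: -0.001
t 7.4 local tcp [  0.7502  14.6998 242.823 ] F [-0.1777  2.7497  1.0717] open -0.0007086499375781087 q [-0.128   0.0987  1.3508  0.002   1.6905 -0.2186]
d [ 0.0008 -0.0267 -0.0007] turn [-0.0088  0.1183 -0.0921]
per local +x10mm [0.   0.   0.01] per local +y10mm [ 0.    0.01 -0.  ]
```

```bash
python3 -m crank '[{"wx":0,"wy":0,"wz":0,"dx":0,"dy":-0.004,"dz":0,"jaw":0},{"wx":0,"wy":0,"wz":0,"dx":0,"dy":-0.008,"dz":0,"jaw":0},{"wx":0,"wy":0,"wz":0,"dx":0,"dy":-0.012,"dz":0,"jaw":0},{"wx":0,"wy":0,"wz":0,"dx":0,"dy":-0.016,"dz":0,"jaw":0},{"wx":0,"wy":0,"wz":0,"dx":0,"dy":-0.02,"dz":0,"jaw":0}]';python3 -m crank '[{"wx":0,"wy":0,"wz":0,"dx":0,"dy":-0.002,"dz":0,"jaw":0},{"wx":0,"wy":0,"wz":0,"dx":0,"dy":-0.003,"dz":0,"jaw":0}]';python3 go.py 0 -.012 .242;
```

```text
time_s: 7.82
ee_pos: [0.5427, -0.0522, 0.2424]
orientation: [0.911, 1.569, 1.002]
ft_force: [0.4, 2.6, -0.1]
opening: 0.001
time_s: 7.98
ee_pos: [0.543, -0.0556, 0.2421]
orientation: [1.123, 1.569, 1.214]
ft_force: [0.3, 3.3, 0.4]
opening: -0.002
t 7.9833 local tcp [  0.5299  -9.1249 242.101 ] F [0.3256 3.3307 0.4226] open -0.001619016174160066 q [-0.1707  0.1107  1.3393  0.002   1.6912 -0.2609]
d [ 0.0001 -0.0029 -0.0005] turn [-0.0341  0.0496 -0.1031]
per local +x10mm [0.   0.   0.01] per local +y10mm [ 0.    0.01 -0.  ]
```

Ease on in small steps until the right-hand stop shows in the force.

```bash
python3 -m crank '[{"wx":0,"wy":0,"wz":0,"dx":0,"dy":-0.001,"dz":0,"jaw":0},{"wx":0,"wy":0,"wz":0,"dx":0,"dy":-0.002,"dz":0,"jaw":0}]';python3 -m crank '[{"wx":0,"wy":0,"wz":0,"dx":0,"dy":-0.001,"dz":0,"jaw":0},{"wx":0,"wy":0,"wz":0,"dx":0,"dy":-0.0015,"dz":0,"jaw":0}]';python3 go.py 0 -.012 .242; python3 kn.py 4; python3 st.py 4 .22 .05
```

```text
time_s: 8.15
ee_pos: [0.5431, -0.0577, 0.2419]
orientation: [1.328, 1.569, 1.418]
ft_force: [-0.7, 3.0, 0.3]
opening: 0.004
time_s: 8.32
ee_pos: [0.5432, -0.0592, 0.2417]
orientation: [1.43, 1.569, 1.521]
ft_force: [-0.0, 2.6, -0.4]
opening: -0.004
t 8.3167 local tcp [  0.4564 -12.6602 241.7457] F [-0.0227  2.6406 -0.4356] open -0.0043598424011527985 q [-0.1771  0.113   1.3375  0.002   1.6913 -0.2674]
d [-0.0003  0.0007 -0.0005] turn [-0.0223  0.0164 -0.1158]
per local +x10mm [0.   0.   0.01] per local +y10mm [ 0.    0.01 -0.  ]
scene recog local mm [ 11.1913 -38.016  250.0179] 0.59
scene mask 344 [236.3895 137.9593] left f [-0.0487] res [43.8703 -4.6437]
scene mask 344 [236.3895 137.9593] right f [0.0207] res [0.2986 0.0063]
  free a,f [0.2231 0.0199]
```

View pics/c4.png

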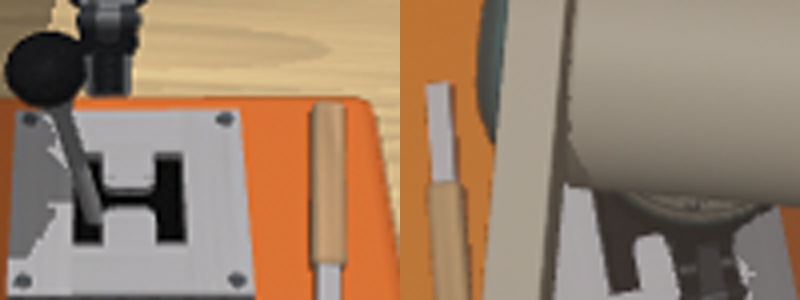

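Scene crop: the knob at (45,68) is in the right lane area with the stem in the right slot and the finger on its left. No stop force yet, so a few mm more.

```bash
python3 -m crank '[{"wx":0,"wy":0,"wz":0,"dx":0,"dy":-0.001,"dz":0,"jaw":0},{"wx":0,"wy":0,"wz":0,"dx":0,"dy":-0.002,"dz":0,"jaw":0}]';python3 -m crank '[{"wx":0,"wy":0,"wz":0,"dx":0,"dy":-0.001,"dz":0,"jaw":0},{"wx":0,"wy":0,"wz":0,"dx":0,"dy":-0.002,"dz":0,"jaw":0}]';python3 go.py -.02 .005 .242
```

```text
time_s: 8.78
ee_pos: [0.5433, -0.061, 0.2416]
orientation: [1.595, 1.569, 1.685]
ft_force: [1.2, 2.4, -1.9]
opening: -0.002
time_s: 8.95
ee_pos: [0.5435, -0.0628, 0.2414]
orientation: [1.668, 1.568, 1.759]
ft_force: [0.6, 4.7, -3.0]
opening: 0.0
t 8.95 local tcp [  0.3743 -16.3153 241.4042] F [ 0.5945  4.7247 -3.0348] open 0.00013540191390283449 q [-0.1839  0.1156  1.3354  0.0028  1.6917 -0.2747]
d [-0.0005  0.0213 -0.0204] turn [ 0.0034 -0.0167 -0.1707]
per local +x10mm [-0.   -0.    0.01] per local +y10mm [0.   0.01 0.  ]
```

```bash
python3 -m crank '[{"wx":0,"wy":0,"wz":0,"dx":0,"dy":-0.001,"dz":0,"jaw":0},{"wx":0,"wy":0,"wz":0,"dx":0,"dy":-0.0015,"dz":0,"jaw":0}]';python3 go.py -.02 .005 .242
```

```text
time_s: 9.12
ee_pos: [0.5435, -0.0638, 0.2413]
orientation: [1.705, 1.566, 1.797]
ft_force: [-0.5, 6.9, -0.6]
opening: -0.001
t 9.1167 local tcp [  0.3601 -17.2946 241.2563] F [-0.4955  6.8611 -0.635 ] open -0.00121350644488914 q [-0.1863  0.1166  1.3346  0.0041  1.6921 -0.2775]
d [-0.0006  0.0223 -0.0203] turn [ 0.0408 -0.0341 -0.2517]
per local +x10mm [-0.   -0.    0.01] per local +y10mm [0.   0.01 0.  ]
```

Force is rising at the stop (6.9 N). I step off and go round to the near side.

```bash
python3 -m crank '[{"wx":0,"wy":0,"wz":0,"dx":0,"dy":0.018,"dz":0,"jaw":0},{"wx":0,"wy":0,"wz":0,"dx":0,"dy":0.02,"dz":-0.025,"jaw":0},{"wx":0,"wy":0,"wz":0,"dx":0,"dy":0.018,"dz":-0.052,"jaw":0},{"wx":0,"wy":0,"wz":0,"dx":0,"dy":0,"dz":-0.052,"jaw":0},{"wx":0,"wy":0,"wz":0,"dx":0,"dy":-0.026,"dz":-0.052,"jaw":0}]';python3 -m crank '[{"wx":0,"wy":0,"wz":0,"dx":0,"dy":0,"dz":0,"jaw":0}]';python3 go.py -.03 -.043 .239;python3 kn.py 5
```

```text
time_s: 9.53
ee_pos: [0.4933, -0.0944, 0.2419]
orientation: [1.422, 1.568, 1.516]
ft_force: [1.5, -0.1, 0.2]
opening: -0.004
time_s: 9.62
ee_pos: [0.493, -0.0979, 0.2422]
orientation: [-0.013, 1.57, 0.077]
ft_force: [0.1, -0.9, -0.2]
opening: -0.001
t 9.6167 local tcp [-53.1069 -46.7102 242.1642] F [ 0.1226 -0.9185 -0.2332] open -0.0011512141824942311 q [-0.2697 -0.0117  1.4659  0.0002  1.6869 -0.3597]
d [0.0032 0.0037 0.0231] turn [-0.0586  0.0345  0.0005]
per local +x10mm [0.   0.   0.01] per local +y10mm [-0.    0.01 -0.  ]
scene recog local mm [ 13.5951 -39.137  248.9859] 0.59
scene mask 345 [235.4145 137.7971] left f [-0.0559] res [44.7976 -4.9241]
scene mask 345 [235.4145 137.7971] right f [0.0187] res [1.2767 0.0278]
  free a,f [0.2332 0.0149]
```

View pics/c5.png

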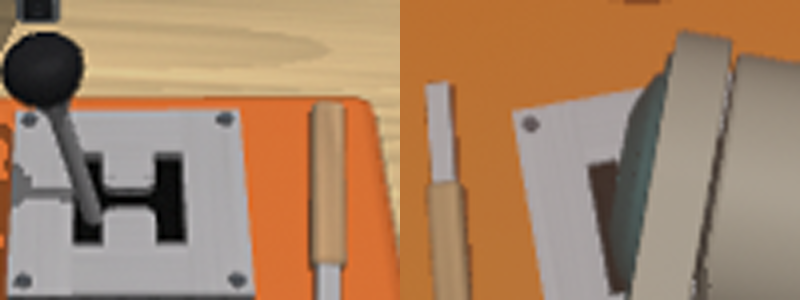

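The knob at (43,68) is in the right lane with its stem in the right slot, and the finger is behind it on the robot side. Now I push it away.

```bash
python3 -m crank '[{"wx":0,"wy":0,"wz":0,"dx":0,"dy":0.003,"dz":0.006,"jaw":0},{"wx":0,"wy":0,"wz":0,"dx":0.001,"dy":0.003,"dz":0.012,"jaw":0},{"wx":0,"wy":0,"wz":0,"dx":0.001,"dy":0.003,"dz":0.017,"jaw":0},{"wx":0,"wy":0,"wz":0,"dx":0.001,"dy":0.003,"dz":0.021,"jaw":0},{"wx":0,"wy":0,"wz":0,"dx":0.001,"dy":0.003,"dz":0.025,"jaw":0}]';python3 -m crank '[{"wx":0,"wy":0,"wz":0,"dx":0,"dy":0,"dz":0.004,"jaw":0},{"wx":0,"wy":0,"wz":0,"dx":0,"dy":0,"dz":0.008,"jaw":0},{"wx":0,"wy":0,"wz":0,"dx":0,"dy":0,"dz":0.012,"jaw":0},{"wx":0,"wy":0,"wz":0,"dx":0,"dy":0,"dz":0.016,"jaw":0}]';python3 go.py .02 -.043 .238
```

```text
time_s: 10.33
ee_pos: [0.5183, -0.0884, 0.2409]
orientation: [1.792, 1.568, 1.887]
ft_force: [-3.3, -0.8, 1.6]
opening: -0.001
time_s: 10.67
ee_pos: [0.5345, -0.087, 0.241]
orientation: [1.791, 1.568, 1.885]
ft_force: [-4.3, -0.7, 2.8]
opening: 0.002
t 10.6667 local tcp [-10.6989 -39.5649 241.0233] F [-4.272  -0.7312  2.7872] open 0.0017444749861059501 q [-0.2307  0.1004  1.3525  0.0024  1.6901 -0.3245]
d [ 0.003  -0.0035  0.0307] turn [ 0.181  -0.0346 -0.1533]
per local +x10mm [-0.   -0.    0.01] per local +y10mm [0.   0.01 0.  ]
```

```bash
python3 -m crank '[{"wx":0,"wy":0,"wz":0,"dx":0.001,"dy":-0.001,"dz":0.004,"jaw":0},{"wx":0,"wy":0,"wz":0,"dx":0.002,"dy":-0.002,"dz":0.008,"jaw":0},{"wx":0,"wy":0,"wz":0,"dx":0.003,"dy":-0.003,"dz":0.012,"jaw":0},{"wx":0,"wy":0,"wz":0,"dx":0.003,"dy":-0.003,"dz":0.016,"jaw":0},{"wx":0,"wy":0,"wz":0,"dx":0.003,"dy":-0.003,"dz":0.02,"jaw":0}]';python3 -m crank '[{"wx":0,"wy":0,"wz":0,"dx":0,"dy":0,"dz":0.002,"jaw":0},{"wx":0,"wy":0,"wz":0,"dx":0,"dy":0,"dz":0.004,"jaw":0},{"wx":0,"wy":0,"wz":0,"dx":0.001,"dy":0,"dz":0.006,"jaw":0}]';python3 go.py .02 -.043 .238
```

```text
time_s: 11.08
ee_pos: [0.5548, -0.0879, 0.2372]
orientation: [2.122, 1.567, 2.216]
ft_force: [-3.5, 0.2, -1.2]
opening: -0.002
time_s: 11.33
ee_pos: [0.561, -0.0872, 0.2361]
orientation: [2.161, 1.566, 2.256]
ft_force: [-1.4, -0.0, 1.2]
opening: 0.001
t 11.3333 local tcp [ 15.6002 -42.2246 236.06  ] F [-1.4304 -0.0078  1.2485] open 0.0012187054424691137 q [-0.2206  0.1772  1.2781  0.0027  1.6897 -0.3147]
d [-0.002  -0.0008  0.0044] turn [ 0.1944 -0.1385 -0.2057]
per local +x10mm [-0.   -0.    0.01] per local +y10mm [0.   0.01 0.  ]
```

```bash
python3 -m crank '[{"wx":0,"wy":0,"wz":0,"dx":0,"dy":0,"dz":0.0015,"jaw":0},{"wx":0,"wy":0,"wz":0,"dx":0,"dy":0,"dz":0.003,"jaw":0}]';python3 -m crank '[{"wx":0,"wy":0,"wz":0,"dx":0,"dy":0,"dz":0.001,"jaw":0},{"wx":0,"wy":0,"wz":0,"dx":0,"dy":0,"dz":0.002,"jaw":0}]';python3 -m crank '[{"wx":0,"wy":0,"wz":0,"dx":0,"dy":0,"dz":0.001,"jaw":0},{"wx":0,"wy":0,"wz":0,"dx":0,"dy":0,"dz":0.002,"jaw":0}]';python3 go.py .02 -.043 .238
```

```text
time_s: 11.5
ee_pos: [0.5638, -0.0869, 0.2358]
orientation: [2.32, 1.566, 2.414]
ft_force: [-6.7, 1.6, 0.4]
opening: -0.001
time_s: 11.67
ee_pos: [0.5648, -0.0868, 0.2356]
orientation: [2.617, 1.563, 2.711]
ft_force: [-12.0, 0.6, 2.0]
opening: -0.003
time_s: 11.83
ee_pos: [0.5653, -0.0869, 0.2355]
orientation: [2.785, 1.558, 2.878]
ft_force: [-15.5, 0.2, 3.4]
opening: -0.001
t 11.8333 local tcp [ 19.9542 -42.2459 235.5185] F [-15.5478   0.2471   3.3583] open -0.0010229619758876489 q [-0.2173  0.1964  1.2575  0.0006  1.7001 -0.3106]
d [-0.0025 -0.0007  0.    ] turn [ 0.1385 -0.6713 -0.2493]
per local +x10mm [-0.0001 -0.      0.01  ] per local +y10mm [0.   0.01 0.  ]
```

Firm stop at 15 N, TCP local x 20 mm, which puts the knob at about 52 mm as expected. I retreat.

```bash
python3 -m crank '[{"wx":0,"wy":0,"wz":0,"dx":0,"dy":0,"dz":-0.01,"jaw":0},{"wx":0,"wy":0,"wz":0,"dx":0,"dy":0,"dz":-0.04,"jaw":0},{"wx":0,"wy":0,"wz":0,"dx":-0.03,"dy":0,"dz":-0.07,"jaw":0},{"wx":0,"wy":0,"wz":0,"dx":-0.07,"dy":0.01,"dz":-0.09,"jaw":0},{"wx":0,"wy":0,"wz":0,"dx":-0.1,"dy":0.03,"dz":-0.09,"jaw":0}]';python3 -m crank '[{"wx":0,"wy":0,"wz":0,"dx":0,"dy":0.04,"dz":-0.01,"jaw":0},{"wx":0,"wy":0,"wz":0,"dx":0,"dy":0.08,"dz":-0.015,"jaw":0},{"wx":0,"wy":0,"wz":0,"dx":0,"dy":0.12,"dz":-0.02,"jaw":0},{"wx":0,"wy":0,"wz":0,"dx":0,"dy":0.16,"dz":-0.025,"jaw":0},{"wx":0,"wy":0,"wz":0,"dx":0,"dy":0.2,"dz":-0.03,"jaw":0}]';python3 -m crank '[{"wx":0,"wy":0,"wz":0,"dx":0,"dy":0.04,"dz":0,"jaw":0},{"wx":0,"wy":0,"wz":0,"dx":0,"dy":0.08,"dz":0,"jaw":0},{"wx":0,"wy":0,"wz":0,"dx":0,"dy":0.08,"dz":0,"jaw":0},{"wx":0,"wy":0,"wz":0,"dx":0,"dy":0.08,"dz":0,"jaw":0}]'; python3 kn.py 6
python3 - <<'E'
from go import *
print(proj("scene",knob(.22,.28)),proj("top",knob(.22,.28)))
for c in("scene","top"):
    for q in("cup","rib","knife","bowl"):
        print(c,q,[(toworld(c,x["at"]),round(x["confidence"],2)) for x in robot.recognise(c,q)[:1]])
a=cv2.imread("pics/s6.png");b=cv2.imread("pics/t6.png")
cv2.imwrite("pics/f6.png",np.hstack([a[90:310,0:350],b[60:280,170:500]]))
E
```

```text
time_s: 12.25
ee_pos: [0.4721, -0.0672, 0.3387]
orientation: [2.862, 1.56, 2.952]
ft_force: [1.6, 0.5, 1.1]
opening: -0.001
time_s: 12.67
ee_pos: [0.424, 0.131, 0.3403]
orientation: [2.73, 1.562, 2.819]
ft_force: [0.6, -0.0, -0.3]
opening: 0.001
time_s: 13.0
ee_pos: [0.4167, 0.2124, 0.3406]
orientation: [2.659, 1.563, 2.752]
ft_force: [0.5, -0.5, 0.5]
opening: -0.001
scene recog local mm [ 61.2463 -39.4637 245.1778] 0.77
scene mask 362 [235.4834 157.9586] left f [0.2866] res [45.4876  1.3087]
scene mask 362 [235.4834 157.9586] right f [0.2697] res [ 1.6305 -0.0897]
  free a,f [0.2366 0.2676]
top recog local mm [ 48.8324 -40.3297 248.1902] 0.74
top mask 353 [280.7082 201.9405] left f [0.314] res [-43.7647   4.3298]
top mask 353 [280.7082 201.9405] right f [0.2748] res [-0.4266  0.1266]
  free a,f [0.2247 0.2755]
[237.1665 158.8032] [280.1431 201.602 ]
scene cup [(array([ 0.6807, -0.0346,  0.1762]), 0.63)]
scene rib [(array([ 0.5315, -0.1831,  0.1491]), 0.71)]
scene knife [(array([0.5398, 0.0507, 0.1483]), 0.72)]
scene bowl [(array([ 0.6565, -0.3793,  0.2302]), 0.97)]
top cup [(array([ 0.6993, -0.0327,  0.1666]), 0.95)]
top rib [(array([ 0.5271, -0.1809,  0.1465]), 0.62)]
top knife [(array([0.5241, 0.0576, 0.1524]), 0.86)]
top bowl [(array([ 0.6863, -0.371 ,  0.2251]), 0.63)]
```

View pics/f6.png

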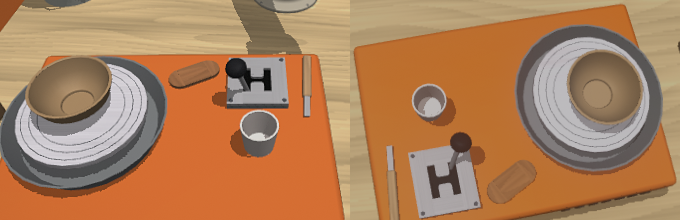

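Both pictures show the lever in the far right slot (knob about (235,68) and (460,142)) with all loose items in place. Both the force and the images say it is home, so I hand in.

```bash
python3 -c "
from workcell import robot
print(robot.sense()['dq']);print(robot.sign_off())"
```

```text
[ 8.74599019e-04  3.02165483e-03 -1.31607577e-03  4.24717313e-05
  1.08432614e-04 -7.36915605e-04]
the job is handed in; nothing more can be done
None
```

The lever is in third gear and the job is handed in at about 13 s of the 58 s. With the jaws shut and never gripping, I pushed the knob back along the left lane to neutral. From there I pushed it across to the right lane stop (about 7 N) and away from the robot to the far stop (about 15 N at most), then took the hand clear.

**Lever:** The final pictures put the knob in the right lane. Foreaft reads 0.27 from the scene camera and 0.275 from the top camera, against 0.28 when fully home. That difference is about 1 pixel. The firm-stop force and the finger's position at contact also agree with it being home.

**Other items:** The bowl, cup, rib and knife were found within about 4 mm of where they started, which is detection noise. The one gap is the knife: the scene camera had missed it at the start, so only the top camera gives a before-and-after comparison for it.

**Disagreements:**
- The knob read about 2 mm off sideways from my gate fit throughout.
- Two mid-task detections with the arm in the way were unusable, so I set them aside.
- One early move was refused for missing keys before anything moved.

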